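# Open the clamp air and hold the spring-return key switch

### The job

Get the pneumatic clamp ready to release: first swing the red lever of the brass air valve anticlockwise through its quarter turn, fully open, until it lies in line with the pipe. Then take the yellow-headed key from its dark wooden parking block, push it fully home into the keyway of the grey switch box (the pins are sticky, so wiggle it if it catches) and turn it clockwise a quarter turn to the stop. The switch springs back, so finish while still gripping the key, holding it fully in and fully turned; leave the spacer ring, blue cutter and wedge alone.

Things in the scene. Friction and masses are not known exactly. Their poses are not given: they have to be found in the camera images.
- air_valve: fixed brass ball valve on a dark 110 x 70 mm base plate; origin at the centre of the plate's underside, z up; the 130 mm pipe runs along its x at 32 mm height. Lever on top, see valve_lever
- valve_lever (a joint): angle of the red lever about the vertical through the valve's origin. 0 = closed, lever points along the valve's -y, across the pipe; grows anticlockwise from above; 1.57 = fully open stop, lever points along the valve's +x, in line with the pipe. Stays where it is left; stiff by 0.12 Nm
- lever_end (a point): point on the centre line of the red grip, 70 mm from the pivot. The grip reaches from 34 to 90 mm from the pivot, 14 mm wide and 14 mm high, centre 85 mm above the bench, free space beneath it; the hub is 22 mm across and rises to 97 mm above the bench
- key_rest: fixed dark wooden block 70 x 60 x 34 mm high; origin at the centre of the underside, z up; the key stands in a slot in the middle of its top, 22 mm along x, 7 mm along y, 30 mm deep
- key: loose key, 60 g, standing blade down in the block. Origin at the middle of the blade's lower tip, z up to the head. Steel blade 20 mm (x) by 5 mm (y), 26 mm long with rounded tip; then a steel shoulder 28 x 16 x 6 mm; then the yellow head 34 mm (x) by 13 mm (y), from 32 to 74 mm above the tip, to be gripped across its y. Half a turn about z makes no difference to it
- key_grip (a point): middle of the yellow head, 55 mm above the blade's tip
- key_shoulder (a point): underside of the key's shoulder, 26 mm above the blade's tip; when the key is fully home it lies on the bezel, at the height of the keyway
- switch_box: fixed grey box 110 x 90 x 56 mm high with an aluminium bezel ring (50 mm across, 30 mm opening, top 62 mm above the bench); origin at the centre of the underside, z up; a green lamp stands 40 mm along +x of the bezel's centre, up to 63 mm high
- keyway (a point): centre of the keyway's mouth in the steel plug inside the bezel, 62 mm above the bench; turns with the plug. The slot is 23 mm along its x and 8 mm along its y, 28 mm deep. Two spring pins stick into it 10 and 17 mm down one from either long wall: they are stiff and yield to some 5 to 15 N of downward push, more easily while the key is twisted to and fro a little
- plug (a joint): angle of the plug with the keyway. 0 = rest, slot along the box's x; grows clockwise from above; 1.5 = stop at the quarter turn. Springs back to 0 with 0.04 Nm at rest to 0.13 Nm at the stop; the blade has about 0.15 rad of play in the slot, so the key turns some 1.65 rad in all
- spacer_ring: light grey steel spacer ring 60 mm across, 20 mm high, loose bystander; origin under its centre
- blue_cutter: blue cutter head 84 mm across, 30 mm high, loose bystander; origin under its centre
- toggle_clamp: fixed toggle clamp with an upright red grip, 153 mm tall, 45 mm (x) by 108 mm (y), at the front edge of the table: not part of the job, keep the gripper clear of it; origin at the foot of its base
- wedge: wooden wedge 28 x 90 x 18 mm, loose bystander; origin under its centre
There are look-alikes about, which are no part of the job. Several things have the shape of the switch_box; the one meant has the colours described above.

How it is judged (in metres and radians):
On the way, in this order (a step that is already met when the one before it is completed fails the run):
1. the air valve is fully open (value of joint valve_lever above 1.45 rad and horizontal distance between key_shoulder and keyway above 0.05 m), for 0.2 s.
2. the key is fully home in the keyway, not yet turned (z of key_shoulder in the frame of keyway below 0.004 m and horizontal distance between key_shoulder and keyway below 0.004 m and angle between key's own z axis and vertical below 0.12 rad and value of joint plug below 0.5 rad), for 0.1 s.
At the end, for the whole second after the job is handed in: the air valve is open (lever at 1.4 rad or more), the key is fully in the keyway (shoulder within 4 mm of the bezel, within 4 mm of the axis, upright within 0.12 rad), the plug is turned to at least 1.35 rad, and the fingers still grip the key with more than 1 N (value of joint valve_lever above 1.4 rad and value of joint plug above 1.35 rad and z of key_shoulder in the frame of keyway below 0.004 m and horizontal distance between key_shoulder and keyway below 0.004 m and angle between key's own z axis and vertical below 0.12 rad and contact force between the fingers and key above 1 N); the arm keeps its last pose, push and grip.
It fails at once if the spacer ring, blue cutter or wedge is shifted by more than 20 mm (distance of any of spacer_ring, blue_cutter, wedge from where it was at the start of the episode above 0.02 m).
It also fails if it takes over 67 s, if anything falls off the work surface, if the arm or the gripper's body presses on something with over 40 N, if the wrist force passes 120 N, or if a joint passes its speed limit or range.

### The arm

A 7-joint arm with a two-finger parallel gripper is mounted at the origin on a cart in front of the work surface, level with it; the furniture and walls round the work are solid. World frame = base frame: x ahead of the robot, y to its left, z up, the work surface at z = 0. Lengths are in m, angles in degrees, forces in N, time in s.
With the tool pointing down it reaches from about 0.425 to 0.875 m from the base axis. Payload 4.7 kg.
Tool frame: the origin (TCP) lies midway between the tips of the shut fingers; the grasp point (between the pads) lies 19 mm behind it; z points along the fingers, y is the direction in which the jaws open and shut (so a half turn about z gives the same grasp; the last joint's range is limited). The gripper opens to 87 mm and grips with 3 to 60 N. Pads are 19 mm wide; open, the fingers measure 117 mm over their backs; the gripper's body (75 mm by 190 mm) begins 51 mm behind the grasp point.
Start: joints at [66.01, 18.392, -4.016, 83.108, 1.295, 78.541, -3.26], TCP at [0.273, -0.59, 0.187] pointing down, gripper open.
Joint ranges: [-163.93, 163.93], [-17.29, 119.83], [-79.2, 71.16], [3.27, 140.29], [-89.18, 269.18], [5.43, 117.66], [-154.24, 154.24]. Speed limits (degrees/s): [147.25, 147.25, 180, 180, 180, 180, 180].

### API

Orientations are given as [roll, pitch, yaw] about the fixed x, y, z axes, in that order (R = Rz(yaw) Ry(pitch) Rx(roll)).
In Python, from cell import env gives the robot as it stands. The module is installed in compiled form; this text tells all that it offers.
- The arm moves only by the tool servo_tool, never from a script. Its argument "plan" is a list of rows, each a list of 3 entries, a list of its own where there are three numbers: the opening, from 0 (shut) to 1 (fully open), then the shift along the tool's x, y, z in cm, then the turn, a rotation vector about the tool's x, y, z in degrees. A call has 1 to 20 rows; each row shifts and turns the pose as measured when the row begins, along the tool's axes as they then stand; what a row does not reach is not made up. A row lasts 1/12 s, in which the tool goes at most 41.7 mm and 7.16 degrees, less where a joint would pass 70% of its speed; a pose out of reach is approached as far as the arm can. A call is refused whole if a number of a shift passes 4.17 or a number of a turn 7.16, either way. A call with a gripper value outside its range is refused whole. The fingers move at their own pace and stop on an object; "force" is the grip in N (left out, the last holds). Time passes only in rows, so rows that do not move let the fingers close. It gives the time, the measured TCP pose, the force and the opening at its end, in the units of the state.
- env.get_obs(): the state, without advancing time (a new reading comes with each control period).
- env.read_camera(name): name is "scene" or "top" or "wrist"; returns a dict with "image" (384x512x3 uint8, blue, green, red), "fx", "fy", "cx", "cy" (pixels), "rvec" (rotation vector, rad) and "tvec" (3), from world to camera coordinates, as OpenCV has them; the wrist camera has in their place "T_tool_cam" (4x4, takes a point from camera to tool coordinates, whose origin is the TCP and whose axes are the flange's). Camera axes: x right, y down, z forward; pixel columns grow to the right and rows downward; lengths in m; the calibration is good to about 2 mm. A picture is of the moment at which its call begins: read the wrist's pose just before it. There is no depth.
- env.sign_off(): hands the job in, once; it reports no verdict.
The state is a dict: "time_s": time; "qpos": joint angles; "joint_velocities": joint speeds; "effort": joint torques, N m; "tool_pos": TCP position; "tool_rot": TCP orientation; "force": force on the tool from outside, world axes, zero at the start; "wrist_torque": the same for the moment, N m; "grip_width": finger opening in m.
Only numpy, scipy, OpenCV 4.12 (cv2) and the standard library are available. Lean on these libraries where they do the work, as an engineer would, in place of code of your own. Each camera call takes 0.05 s, during which the arm holds its last target. There are 200 camera calls.

## Working session

There is one attempt and no reset: what is moved stays moved. The work goes in short steps, Python scripts to look and compute and a tool call to move; the robot and the scene stay as the last step left them, time stands still between calls to the robot, and variables do not carry over. Pictures are saved under pics/ and viewed, about 8 in all and at most 12, crops included, and the job is handed in when it is done.

Besides the shell and the picture viewer there is one more tool, called after ">>>" as name([rows], argument=value, ...), one row to a line, values as JSON. servo_tool: Moves the arm, as the interface text tells. Its arguments: {"type":"object","properties":{"plan":{"type":"array"},"force":{"type":"number"}},"required":["plan"]}

```bash
mkdir -p pics
cat > h.py <<'E'
import numpy as np, cv2
from cell import env
from scipy.spatial.transform import Rotation as R
def cam(n):
    o=env.get_obs(); c=env.read_camera(n)
    if 'rvec' in c:
        A=cv2.Rodrigues(np.array(c['rvec'],float))[0]; t=np.array(c['tvec'],float).ravel()
    else:
        T=np.array(c['T_tool_cam']); Rt=R.from_euler('xyz',o['tool_rot'],degrees=True).as_matrix()
        Rc=Rt@T[:3,:3]; p=Rt@T[:3,3]+np.array(o['tool_pos']); A=Rc.T; t=-A@p
    K=np.array([[c['fx'],0,c['cx']],[0,c['fy'],c['cy']],[0,0,1]])
    return c['image'],K,A,t
def save(name,img,K,A,t):
    cv2.imwrite(f'pics/{name}.png',img); np.savez(f'pics/{name}.npz',K=K,A=A,t=t)
def ray(name,uv,z):
    d=np.load(f'pics/{name}.npz'); K,A,t=d['K'],d['A'],d['t']
    v=A.T@np.linalg.inv(K)@np.array([uv[0],uv[1],1.]); o=-A.T@t
    return o+v*(z-o[2])/v[2]
def proj(name,X):
    d=np.load(f'pics/{name}.npz'); x=d['K']@(d['A']@np.array(X,float)+d['t']); return x[:2]/x[2]
E
python3 - <<'E'
from h import *
print(env.get_obs())
for n in ('top','scene'):
    a=cam(n); save(n,*a); print(n,a[1].tolist(),(-a[2].T@a[3]).round(3))
a=cv2.imread('pics/top.png')
cv2.imwrite('pics/top_big.png',cv2.resize(a,(800,600),interpolation=cv2.INTER_CUBIC))
E
```

```text
{'time_s': 0.0, 'qpos': array([66.00887004, 18.43895334, -4.01458985, 83.17537062,  1.29699601,
       78.53933464, -3.25992091]), 'joint_velocities': array([-0.04400315, -0.04538601,  0.0548995 , -0.04589307,  0.05145104,
       -0.05879111,  0.02873846]), 'effort': array([ 4.26322285e-04, -4.91281486e+01, -4.03501410e-01, -3.12525702e+01,
       -6.39788643e-02,  4.38749744e-02,  1.61533899e-04]), 'tool_pos': array([ 0.27230452, -0.58953506,  0.18625855]), 'tool_rot': array([-1.79891690e+02,  7.95665736e-03,  2.48004814e+01]), 'force': array([ 0.63294782, -0.20041105, -0.06000431]), 'wrist_torque': array([ 0.03730261, -0.01442305, -0.01379678]), 'grip_width': 0.08681083900426667}
top [[397.7623501367237, 0.0, 249.81987108705516], [0.0, 397.7623501367237, 189.99835123613758], [0.0, 0.0, 1.0]] [ 0.439 -0.076  0.966]
scene [[416.1178452977396, 0.0, 252.013326149916], [0.0, 416.1178452977396, 185.9754101242157], [0.0, 0.0, 1.0]] [0.053 0.547 0.591]
```

View pics/top_big.png

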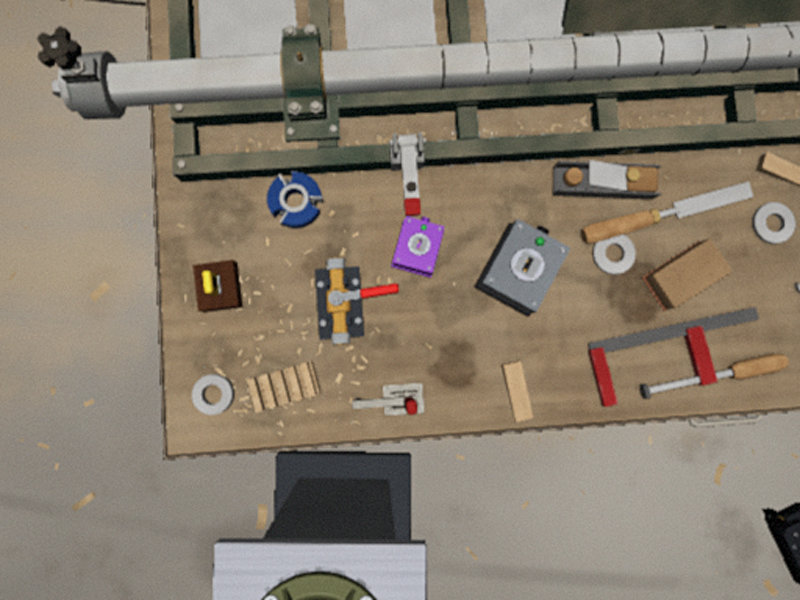

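View pics/scene.png

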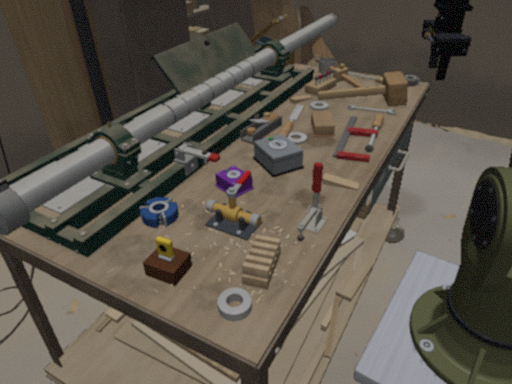

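The top view (shown at ×1.56) has the base at the bottom, so world x points up and y points left. In big-picture pixels:

| Item | Position |
|---|---|
| Valve hub | (340,298) |
| Lever tip | (398,289) |
| Key block | (217,285) |
| Grey box bezel | (527,263) |
| Lamp | (540,240) |
| Clamp | (390,400) |
| Purple look-alike box | (418,245) |

The toggle clamp's red grip stands near (411,406).

Run:
```python
from h import *
s=1.5625
f=lambda u,v,z:ray('top',(u/s,v/s),z).round(4)
for n,u,v,z in [('hub',339,298,.097),('tip',398,289,.085),('pipe up',335,263,.04),('pipe dn',341,338,.04),
 ('bezel',528,264,.062),('lamp',540,240,.063),('rest c-top',217,286,.034),('key head top',208,281,.082),('clampgrip',411,406,.15),('purple',419,244,.062),('blue',295,199,.03),('far clamp',412,206,.05),('wedge',517,391,.018),('ring',614,254,.02)]: print(n,f(u,v,z))
im=cv2.imread('pics/top.png')
crops=[im[150:230,110:190],im[150:230,180:270],im[130:215,295:375]]
cv2.imwrite('pics/crops.png',cv2.hconcat([cv2.resize(c,(266,266),interpolation=cv2.INTER_CUBIC) for c in crops]))
hsv=cv2.cvtColor(im,cv2.COLOR_BGR2HSV)
def blob(lo,hi,box):
    m=cv2.inRange(hsv,lo,hi); k=np.zeros_like(m); x0,y0,x1,y1=box; k[y0:y1,x0:x1]=m[y0:y1,x0:x1]
    ys,xs=np.nonzero(k); P=np.c_[xs,ys].astype(float); r=cv2.minAreaRect(P.astype(np.float32)); return P.mean(0),r,len(xs)
print('lever',blob((0,150,100),(8,255,255),(220,175,262,200)))
print('key',blob((22,120,100),(35,255,255),(115,160,160,205)))
print('lamp',blob((45,100,60),(85,255,255),(330,140,360,170)))
```

```text
hub [ 0.5125 -0.0253  0.097 ]
tip [ 0.5279 -0.1082  0.085 ]
pipe up [ 0.5699 -0.0147  0.04  ]
pipe dn [ 0.4578 -0.0263  0.04  ]
bezel [ 0.5709 -0.3005  0.062 ]
lamp [ 0.607  -0.3182  0.063 ]
rest c-top [0.5325 0.1612 0.034 ]
key head top [0.5345 0.162  0.082 ]
clampgrip [ 0.3688 -0.1251  0.15  ]
purple [ 0.5975 -0.139   0.062 ]
blue [0.6686 0.0493 0.03  ]
far clamp [ 0.657  -0.1286  0.05  ]
wedge [ 0.3823 -0.294   0.018 ]
ring [ 0.5954 -0.4453  0.02  ]
lever (array([242.44666667, 185.71333333]), ((242.44593811035156, 185.67567443847656), (6.082762718200684, 24.00225257873535), 80.53767395019531), 150)
key (array([132.52873563, 179.93103448]), ((132.56153869628906, 179.9923095703125), (14.512063026428223, 5.82963228225708), 82.87498474121094), 87)
lamp (array([345.09090909, 154.09090909]), ((345.0, 154.0), (4.0, 4.0), 90.0), 22)
```

View pics/crops.png

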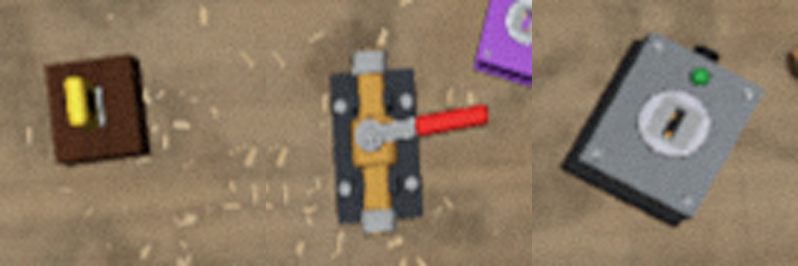

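The crops show the valve yawed about +6° and the lever closed, pointing right. The key head's long axis is near world x. The box's slot points at the lamp, about −26°. Next I'll write a planner that turns a world goal into rows, then go over the box and take close-up views.

```bash
cat >> h.py <<'E'
def plan(wps, n, op=0, o=None):
    """wps: list of (x,y,z,yaw) goals, n: rows per leg; prints rows in tool axes"""
    o=o or env.get_obs(); p=np.array(o['tool_pos']); y=o['tool_rot'][2]; out=[]
    tilt=np.array(o['tool_rot'][:2])
    for w,k in zip(wps,n):
        w=np.array(w,float); dy=w[3]-y
        for i in range(k):
            a=np.radians(y+dy*i/k); d=(w[:3]-p)/k*100
            out.append([op,[round(float(np.cos(a)*d[0]+np.sin(a)*d[1]),1),round(float(np.sin(a)*d[0]-np.cos(a)*d[1]),1),round(float(-d[2]),1)],[0,0,round(float(-dy/k),1)]])
        p=w[:3]; y=w[3]
    print(str(out).replace(' ',''))
E
python3 - <<'E'
from h import *
plan([(0.50,-0.30,0.27,154)],[19],0)
E
```

```text
[[0,[1.7,-0.9,-0.4],[0,0,-6.8]],[0,[1.8,-0.7,-0.4],[0,0,-6.8]],[0,[1.9,-0.5,-0.4],[0,0,-6.8]],[0,[1.9,-0.2,-0.4],[0,0,-6.8]],[0,[1.9,0.0,-0.4],[0,0,-6.8]],[0,[1.9,0.2,-0.4],[0,0,-6.8]],[0,[1.9,0.5,-0.4],[0,0,-6.8]],[0,[1.8,0.7,-0.4],[0,0,-6.8]],[0,[1.7,0.9,-0.4],[0,0,-6.8]],[0,[1.6,1.1,-0.4],[0,0,-6.8]],[0,[1.5,1.3,-0.4],[0,0,-6.8]],[0,[1.3,1.4,-0.4],[0,0,-6.8]],[0,[1.1,1.6,-0.4],[0,0,-6.8]],[0,[0.9,1.7,-0.4],[0,0,-6.8]],[0,[0.7,1.8,-0.4],[0,0,-6.8]],[0,[0.5,1.9,-0.4],[0,0,-6.8]],[0,[0.3,1.9,-0.4],[0,0,-6.8]],[0,[0.0,1.9,-0.4],[0,0,-6.8]],[0,[-0.2,1.9,-0.4],[0,0,-6.8]]]
```

>>> servo_tool([
  [0,[1.7,-0.9,-0.4],[0,0,-6.8]],
  [0,[1.8,-0.7,-0.4],[0,0,-6.8]],
  [0,[1.9,-0.5,-0.4],[0,0,-6.8]],
  [0,[1.9,-0.2,-0.4],[0,0,-6.8]],
  [0,[1.9,0.0,-0.4],[0,0,-6.8]],
  [0,[1.9,0.2,-0.4],[0,0,-6.8]],
  [0,[1.9,0.5,-0.4],[0,0,-6.8]],
  [0,[1.8,0.7,-0.4],[0,0,-6.8]],
  [0,[1.7,0.9,-0.4],[0,0,-6.8]],
  [0,[1.6,1.1,-0.4],[0,0,-6.8]],
  [0,[1.5,1.3,-0.4],[0,0,-6.8]],
  [0,[1.3,1.4,-0.4],[0,0,-6.8]],
  [0,[1.1,1.6,-0.4],[0,0,-6.8]],
  [0,[0.9,1.7,-0.4],[0,0,-6.8]],
  [0,[0.7,1.8,-0.4],[0,0,-6.8]],
  [0,[0.5,1.9,-0.4],[0,0,-6.8]],
  [0,[0.3,1.9,-0.4],[0,0,-6.8]],
  [0,[0,1.9,-0.4],[0,0,-6.8]],
  [0,[-0.2,1.9,-0.4],[0,0,-6.8]],
])

```text
time_s: 1.68
tool_pos: [0.486, -0.2785, 0.2534]
tool_rot: [179.5, -1.3, 159.7]
force: [0.1, -0.0, 0.8]
grip_width: 0.0003
```

Run:
```python
from h import *
o=env.get_obs(); print(o['tool_pos'],o['tool_rot'],o['qpos'].round(1),o['grip_width'])
a=cam('wrist'); save('w1',*a); print((-a[2].T@a[3]).round(3)); print(proj('w1',(.571,-.3005,.062)))
```

```text
[ 0.48601474 -0.27853715  0.2534117 ] [179.54215399  -1.31494459 159.66906131] [ 54.1   9.1 -30.2  88.1   4.2  85.4  93.4] 0.0003231632362434547
[ 0.416 -0.254  0.453]
[263.62084754 232.51374463]
```

View pics/w1.png

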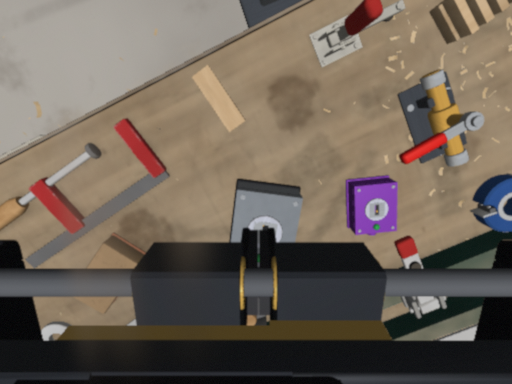

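Wrist view: the bezel is at about (266,230), where 232 was predicted. The valve hub is at (474,122) and the lever tip at (403,158). The camera looks to the tool's +x side. I'll cross-check the valve from here and plan the lever approach.

Run:
```python
from h import *
print(ray('w1',(474,122),.097),ray('w1',(403,158),.085),ray('w1',(266,228),.062), ray('w1',(434,77),.032),ray('w1',(457,160),.032))
print(proj('top',(.5125,-.0253,.097)))
plan([(0.475,-0.095,0.20,175)],[9],0)
```

```text
[ 0.51419646 -0.02483655  0.097     ] [ 0.5300158  -0.10568436  0.085     ] [ 0.56590213 -0.29515945  0.062     ] [ 0.45692386 -0.0221997   0.032     ] [ 0.57570386 -0.01402155  0.032     ]
[216.9737827  190.70203539]
[[0,[0.8,1.8,0.6],[0,0,-1.6]],[0,[0.8,1.8,0.6],[0,0,-1.6]],[0,[0.7,1.9,0.6],[0,0,-1.6]],[0,[0.7,1.9,0.6],[0,0,-1.6]],[0,[0.6,1.9,0.6],[0,0,-1.6]],[0,[0.6,1.9,0.6],[0,0,-1.6]],[0,[0.5,1.9,0.6],[0,0,-1.6]],[0,[0.4,1.9,0.6],[0,0,-1.6]],[0,[0.4,2.0,0.6],[0,0,-1.6]]]
```

>>> servo_tool([
  [0,[0.8,1.8,0.6],[0,0,-1.6]],
  [0,[0.8,1.8,0.6],[0,0,-1.6]],
  [0,[0.7,1.9,0.6],[0,0,-1.6]],
  [0,[0.7,1.9,0.6],[0,0,-1.6]],
  [0,[0.6,1.9,0.6],[0,0,-1.6]],
  [0,[0.6,1.9,0.6],[0,0,-1.6]],
  [0,[0.5,1.9,0.6],[0,0,-1.6]],
  [0,[0.4,1.9,0.6],[0,0,-1.6]],
  [0,[0.4,2.0,0.6],[0,0,-1.6]],
  [0,[0,0,0],[0,0,0]],
])

```text
time_s: 2.57
tool_pos: [0.471, -0.0845, 0.1978]
tool_rot: [179.0, -1.2, 175.1]
force: [0.1, 0.8, -0.2]
grip_width: 0.0006
```

Run:
```python
from h import *
o=env.get_obs(); print(o['qpos'].round(1))
plan([(0.475,-0.095,0.07,175)],[7],0)
```

```text
[ 47.2  -0.5 -38.8 103.4  -1.3  78.2  93.8]
[[0,[-0.1,-0.1,1.8],[0,0,0.0]],[0,[-0.1,-0.1,1.8],[0,0,0.0]],[0,[-0.1,-0.1,1.8],[0,0,0.0]],[0,[-0.1,-0.1,1.8],[0,0,0.0]],[0,[-0.1,-0.1,1.8],[0,0,0.0]],[0,[-0.1,-0.1,1.8],[0,0,0.0]],[0,[-0.1,-0.1,1.8],[0,0,0.0]]]
```

>>> servo_tool([
  [0,[-0.1,-0.1,1.8],[0,0,0]],
  [0,[-0.1,-0.1,1.8],[0,0,0]],
  [0,[-0.1,-0.1,1.8],[0,0,0]],
  [0,[-0.1,-0.1,1.8],[0,0,0]],
  [0,[-0.1,-0.1,1.8],[0,0,0]],
  [0,[-0.1,-0.1,1.8],[0,0,0]],
  [0,[0,-0.1,1.8],[0,0,0]],
  [0,[0,0,0],[0,0,0]],
])

```text
time_s: 3.23
tool_pos: [0.4758, -0.089, 0.0673]
tool_rot: [179.2, -0.9, 175.2]
force: [-0.2, -0.3, -0.6]
grip_width: 0.0005
```

```bash
cat > arc.py <<'E'
from h import *
import sys
def arc(a0,a1,n,r=.065,z=.07,yaw=175,piv=(.514,-.025)):
    W=[]
    for f in np.radians(np.linspace(a0,a1,n)):
        d=7e-3+9.5e-3*abs(np.sin(f))+15e-3*abs(np.cos(f))
        W.append((piv[0]+r*np.cos(f)+d*np.sin(f),piv[1]+r*np.sin(f)-d*np.cos(f),z,yaw))
    print(np.round(W,3)[:,:2].tolist())
    plan(W,[1]*n,0)
arc(*[float(x) for x in sys.argv[1:3]],int(sys.argv[3]))
E
python3 arc.py -88 -20 14
```

```text
[[0.499, -0.091], [0.504, -0.092], [0.509, -0.093], [0.514, -0.093], [0.519, -0.093], [0.525, -0.093], [0.53, -0.092], [0.536, -0.091], [0.542, -0.089], [0.547, -0.086], [0.552, -0.083], [0.557, -0.079], [0.562, -0.075], [0.567, -0.07]]
[[0,[-2.4,0.0,-0.3],[0,0,0.2]],[0,[-0.5,-0.1,-0.0],[0,0,-0.0]],[0,[-0.5,-0.0,-0.0],[0,0,-0.0]],[0,[-0.5,-0.0,-0.0],[0,0,-0.0]],[0,[-0.5,0.0,-0.0],[0,0,-0.0]],[0,[-0.5,0.1,-0.0],[0,0,-0.0]],[0,[-0.5,0.1,-0.0],[0,0,-0.0]],[0,[-0.5,0.2,-0.0],[0,0,-0.0]],[0,[-0.5,0.2,-0.0],[0,0,-0.0]],[0,[-0.5,0.3,-0.0],[0,0,-0.0]],[0,[-0.5,0.4,-0.0],[0,0,-0.0]],[0,[-0.5,0.4,-0.0],[0,0,-0.0]],[0,[-0.4,0.5,-0.0],[0,0,-0.0]],[0,[-0.4,0.5,-0.0],[0,0,-0.0]]]
```

>>> servo_tool([
  [0,[-1.2,0,-0.1],[0,0,0]],
  [0,[-1.2,0,-0.1],[0,0,0]],
  [0,[-0.5,-0.1,0],[0,0,0]],
  [0,[-0.5,0,0],[0,0,0]],
  [0,[-0.5,0,0],[0,0,0]],
  [0,[-0.5,0,0],[0,0,0]],
  [0,[-0.5,0.1,0],[0,0,0]],
  [0,[-0.5,0.1,0],[0,0,0]],
  [0,[-0.5,0.2,0],[0,0,0]],
  [0,[-0.5,0.2,0],[0,0,0]],
  [0,[-0.5,0.3,0],[0,0,0]],
  [0,[-0.5,0.4,0],[0,0,0]],
  [0,[-0.5,0.4,0],[0,0,0]],
  [0,[-0.4,0.5,0],[0,0,0]],
  [0,[-0.4,0.5,0],[0,0,0]],
])

```text
time_s: 4.48
tool_pos: [0.5707, -0.0707, 0.0705]
tool_rot: [179.3, -1.0, 174.9]
force: [0.9, -0.6, -1.1]
grip_width: 0.0002
```

```bash
python3 arc.py -25 15 10; python3 -c "
from h import *
print(env.get_obs()['qpos'].round(1))"
```

```text
[[0.563, -0.075], [0.566, -0.071], [0.57, -0.066], [0.573, -0.061], [0.576, -0.056], [0.578, -0.051], [0.58, -0.045], [0.581, -0.041], [0.582, -0.036], [0.583, -0.031]]
[[0,[0.8,-0.5,0.0],[0,0,-0.1]],[0,[-0.3,0.4,-0.0],[0,0,-0.0]],[0,[-0.3,0.5,-0.0],[0,0,-0.0]],[0,[-0.3,0.5,-0.0],[0,0,-0.0]],[0,[-0.2,0.5,-0.0],[0,0,-0.0]],[0,[-0.2,0.6,-0.0],[0,0,-0.0]],[0,[-0.1,0.5,-0.0],[0,0,-0.0]],[0,[-0.1,0.5,-0.0],[0,0,-0.0]],[0,[-0.1,0.5,-0.0],[0,0,-0.0]],[0,[-0.0,0.5,-0.0],[0,0,-0.0]]]
[ 37.6  19.3 -38.7 100.   12.2  66.1  80.2]
```

>>> servo_tool([
  [0,[-0.3,0.5,0],[0,0,0]],
  [0,[-0.3,0.5,0],[0,0,0]],
  [0,[-0.2,0.5,0],[0,0,0]],
  [0,[-0.1,0.6,0],[0,0,0]],
  [0,[0,0.5,0],[0,0,0]],
  [0,[0,0.5,0],[0,0,0]],
  [0,[0,0.5,0],[0,0,0]],
  [0,[0,0.4,0],[0,0,0]],
])

```text
time_s: 5.15
tool_pos: [0.5848, -0.0256, 0.0707]
tool_rot: [179.2, -1.0, 175.0]
force: [-0.6, 0.6, -0.6]
grip_width: 0.0007
```

Run:
```python
from h import *
a=cam('scene'); save('s2',*a); b=cam('top'); save('t2',*b)
cv2.imwrite('pics/m2.png',cv2.hconcat([cv2.resize(a[0][150:270,150:270],(400,400),interpolation=cv2.INTER_CUBIC),cv2.resize(b[0][130:230,170:270],(400,400),interpolation=cv2.INTER_CUBIC)]))
```

```text
(no output)
```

View pics/m2.png

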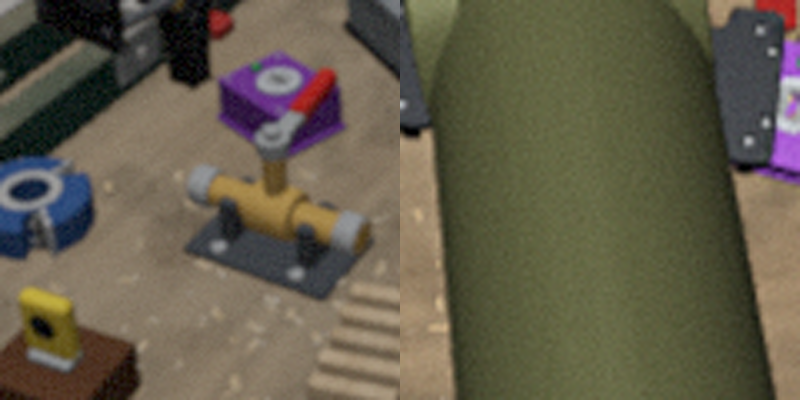

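Run:
```python
from h import *
print(ray('s2',(232.5,190.5),.097),ray('s2',(248.4,172.5),.085),proj('s2',(.585,-.026,.0707)))
for n in('scene',): 
  for X in [(.514,-.025,.097),(.53,-.106,.085)]: print(proj(n,X),proj('s2',X))
```

```text
[ 0.50865106 -0.01740149  0.097     ] [ 0.53284635 -0.10960228  0.085     ] [208.18423994 188.02250112]
[232.63105586 188.0308141 ] [232.63105586 188.0308141 ]
[248.51445064 173.5547302 ] [248.51445064 173.5547302 ]
```

Run:
```python
from h import *
im=cv2.imread('pics/s2.png'); a=im[110:220,150:260].copy()
a=cv2.resize(a,(590,590),interpolation=cv2.INTER_CUBIC); s=590/110
for z,c in ((.0707,(0,0,255)),(.1,(0,255,0)),(.14,(255,255,0))):
    u=(proj('s2',(.585,-.026,z))-[150,110])*s; cv2.circle(a,tuple(int(v) for v in u),5,c,2)
cv2.imwrite('pics/m3.png',cv2.convertScaleAbs(a,alpha=1.3,beta=30))
o=env.get_obs(); print(o['tool_pos'],o['tool_rot'],o['qpos'])
```

```text
[ 0.58484462 -0.02511348  0.07078821] [179.22883885  -0.99755854 175.10651994] [ 33.3715155   20.76507612 -39.58534061  98.54597572  13.23937191
  66.61287593  75.23521776]
```

View pics/m3.png

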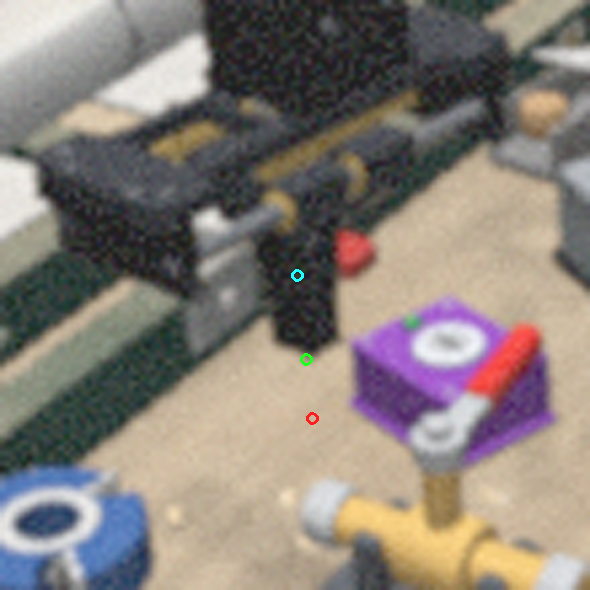

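Run:
```python
from h import *
for z in (.0707,.09,.1,.105): print(z,ray('s2',(150+305/5.364,110+348/5.364),z).round(4))
a=cam('wrist'); save('w2',*a); o=env.get_obs(); p=np.array(o['tool_pos'])
for k in (0,.019,.034,.07): print(k,proj('w2',p+[0,0,k]).round(1))
cv2.imwrite('pics/w2b.png',cv2.convertScaleAbs(cv2.resize(a[0][130:384,100:420],(800,600)),alpha=1.5,beta=40))
```

```text
0.0707 [ 0.6232 -0.0672  0.0707]
0.09 [ 0.602  -0.0444  0.09  ]
0.1 [ 0.5911 -0.0326  0.1   ]
0.105 [ 0.5856 -0.0267  0.105 ]
0 [257.3 221.9]
0.019 [257.6 232.6]
0.034 [257.9 242.5]
0.07 [258.9 274.6]
```

View pics/w2b.png

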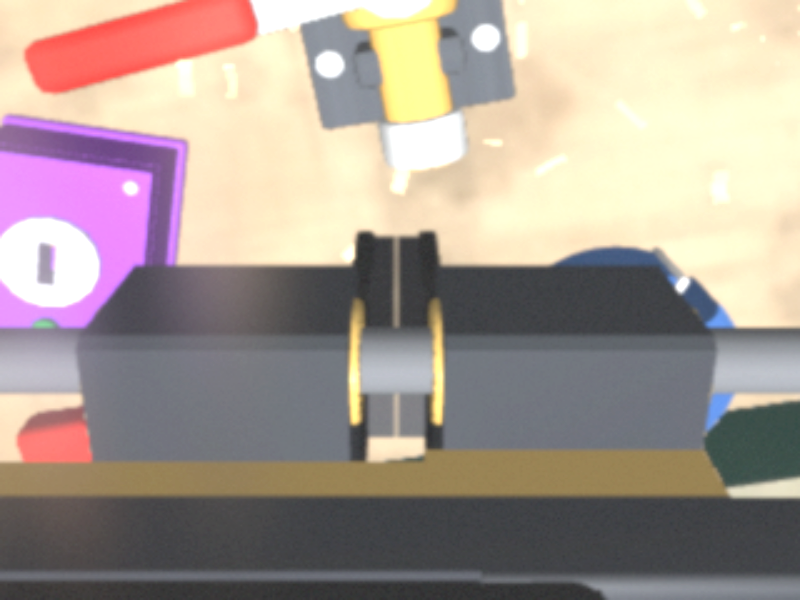

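Run:
```python
from h import *
g=lambda u,v,z:ray('w2',(100+u*.4,130+v*254/600),z).round(4)
print('levertip',g(38,68,.085),'pipe end',g(425,150,.032),'bezel purple',g(50,262,.062), 'plate corner',g(325,128,.008),g(513,95,.008))
for X in [(.53,-.108,.085),(.577,-.018,.032)]: print(proj('w2',X))
d=np.load('pics/w2.npz'); print((-d['A'].T@d['t']).round(3));
```

```text
levertip [ 0.531  -0.1077  0.085 ] pipe end [ 0.5761 -0.0144  0.032 ] bezel purple [ 0.5937 -0.1278  0.062 ] plate corner [ 0.5712 -0.0482  0.008 ] [0.5645 0.0185 0.008 ]
[114.36926536 157.21289137]
[265.70471034 194.9825559 ]
[ 0.509 -0.022  0.27 ]
```

The wrist view reproduces the lever tip to within 2 mm, so the pose is right. Both cameras show the visible fingertips about 33 mm above the reported TCP, so the fingers passed over the lever and never touched it. I'll go back and repeat the sweep lower, watching the force.

Run:
```python
from h import *
for k in (.02,.03,.035,.04): print(k,proj('w2',np.array([.585-.0095,-.025,.0707+k])).round(1))
plan([(0.585,-.025,.095,175),(0.475,-0.088,0.095,175),(.475,-.088,.042,175)],[2,7,4],0)
```

```text
0.02 [257.9 219.3]
0.03 [258.1 225.2]
0.035 [258.2 228.3]
0.04 [258.3 231.7]
[[0,[-0.0,0.0,-1.2],[0,0,0.0]],[0,[-0.0,0.0,-1.2],[0,0,0.0]],[0,[1.5,-1.0,-0.0],[0,0,-0.0]],[0,[1.5,-1.0,-0.0],[0,0,-0.0]],[0,[1.5,-1.0,-0.0],[0,0,-0.0]],[0,[1.5,-1.0,-0.0],[0,0,-0.0]],[0,[1.5,-1.0,-0.0],[0,0,-0.0]],[0,[1.5,-1.0,-0.0],[0,0,-0.0]],[0,[1.5,-1.0,-0.0],[0,0,-0.0]],[0,[0.0,0.0,1.3],[0,0,-0.0]],[0,[0.0,0.0,1.3],[0,0,-0.0]],[0,[0.0,0.0,1.3],[0,0,-0.0]],[0,[0.0,0.0,1.3],[0,0,-0.0]]]
```

>>> servo_tool([
  [0,[0,0,-1.2],[0,0,0]],
  [0,[0,0,-1.2],[0,0,0]],
  [0,[1.5,-1,0],[0,0,0]],
  [0,[1.5,-1,0],[0,0,0]],
  [0,[1.5,-1,0],[0,0,0]],
  [0,[1.5,-1,0],[0,0,0]],
  [0,[1.5,-1,0],[0,0,0]],
  [0,[1.5,-1,0],[0,0,0]],
  [0,[1.5,-1,0],[0,0,0]],
  [0,[0,0,0],[0,0,0]],
  [0,[0,0,1.3],[0,0,0]],
  [0,[0,0,1.3],[0,0,0]],
  [0,[0,0,1.3],[0,0,0]],
  [0,[0,0,1.3],[0,0,0]],
  [0,[0,0,0],[0,0,0]],
])

```text
time_s: 6.55
tool_pos: [0.4805, -0.0923, 0.057]
tool_rot: [179.6, 0.3, 174.8]
force: [-0.0, -0.1, 0.3]
grip_width: 0.0002
```

```bash
sed -i 's/r=.065,z=.07/r=.06,z=.042/' arc.py; python3 arc.py -82 -35 10
```

```text
[[0.504, -0.087], [0.509, -0.088], [0.513, -0.088], [0.518, -0.089], [0.523, -0.088], [0.528, -0.088], [0.534, -0.087], [0.539, -0.085], [0.544, -0.083], [0.549, -0.08]]
[[0,[-2.3,0.7,1.5],[0,0,-0.2]],[0,[-0.5,-0.1,-0.0],[0,0,-0.0]],[0,[-0.5,-0.0,-0.0],[0,0,-0.0]],[0,[-0.5,0.0,-0.0],[0,0,-0.0]],[0,[-0.5,0.1,-0.0],[0,0,-0.0]],[0,[-0.5,0.1,-0.0],[0,0,-0.0]],[0,[-0.5,0.2,-0.0],[0,0,-0.0]],[0,[-0.5,0.2,-0.0],[0,0,-0.0]],[0,[-0.5,0.3,-0.0],[0,0,-0.0]],[0,[-0.5,0.3,-0.0],[0,0,-0.0]]]
```

>>> servo_tool([
  [0,[0,0.2,0.7],[0,0,0]],
  [0,[0,0.2,0.6],[0,0,0]],
  [0,[0,0,0],[0,0,0]],
])

```text
time_s: 6.8
tool_pos: [0.483, -0.0861, 0.0431]
tool_rot: [179.5, 0.3, 174.9]
force: [0.4, 0.6, -0.1]
grip_width: 0.0003
```

>>> servo_tool([
  [0,[-0.7,0,0],[0,0,0]],
  [0,[-0.7,0,0],[0,0,0]],
  [0,[-0.7,0,0],[0,0,0]],
  [0,[-0.5,0,0],[0,0,0]],
  [0,[-0.5,0,0],[0,0,0]],
  [0,[-0.5,0,0],[0,0,0]],
])

```text
time_s: 7.3
tool_pos: [0.5211, -0.0884, 0.0438]
tool_rot: [179.4, 0.1, 174.9]
force: [-1.8, 0.6, -0.0]
grip_width: 0.0004
```

Contact: −1.8 N in x, which matches 0.12 Nm at 65 mm. I'll continue along the arc.

>>> servo_tool([
  [0,[-0.5,0.1,0],[0,0,0]],
  [0,[-0.5,0.1,0],[0,0,0]],
  [0,[-0.5,0.2,0],[0,0,0]],
  [0,[-0.5,0.2,0],[0,0,0]],
  [0,[-0.5,0.3,0],[0,0,0]],
  [0,[-0.5,0.3,0],[0,0,0]],
  [0,[-0.5,0.4,0],[0,0,0]],
  [0,[-0.4,0.4,0],[0,0,0]],
])

```text
time_s: 7.97
tool_pos: [0.5648, -0.0734, 0.0432]
tool_rot: [179.6, -0.0, 174.7]
force: [-1.1, -0.8, -0.0]
grip_width: 0.0005
```

```bash
python3 arc.py -35 10 10
```

```text
[[0.549, -0.08], [0.554, -0.076], [0.558, -0.073], [0.562, -0.068], [0.566, -0.064], [0.569, -0.058], [0.572, -0.053], [0.574, -0.047], [0.576, -0.042], [0.577, -0.038]]
[[0,[1.5,-0.8,0.1],[0,0,-0.3]],[0,[-0.4,0.4,-0.0],[0,0,-0.0]],[0,[-0.4,0.4,-0.0],[0,0,-0.0]],[0,[-0.4,0.5,-0.0],[0,0,-0.0]],[0,[-0.3,0.5,-0.0],[0,0,-0.0]],[0,[-0.3,0.5,-0.0],[0,0,-0.0]],[0,[-0.2,0.6,-0.0],[0,0,-0.0]],[0,[-0.2,0.6,-0.0],[0,0,-0.0]],[0,[-0.1,0.5,-0.0],[0,0,-0.0]],[0,[-0.1,0.5,-0.0],[0,0,-0.0]]]
```

>>> servo_tool([
  [0,[-0.3,0.5,0],[0,0,0]],
  [0,[-0.2,0.5,0],[0,0,0]],
  [0,[-0.2,0.5,0],[0,0,0]],
  [0,[-0.1,0.5,0],[0,0,0]],
  [0,[0,0.5,0],[0,0,0]],
  [0,[0,0.5,0],[0,0,0]],
])

```text
time_s: 8.47
tool_pos: [0.5797, -0.0425, 0.0438]
tool_rot: [179.6, 0.3, 174.7]
force: [0.1, -2.0, -1.4]
grip_width: 0.0
```

>>> servo_tool([
  [0,[0,0.5,0],[0,0,0]],
  [0,[0,0.5,0],[0,0,0]],
  [0,[0,0.5,0],[0,0,0]],
])

```text
time_s: 8.72
tool_pos: [0.5812, -0.0308, 0.0439]
tool_rot: [-180.0, 0.3, 174.7]
force: [-2.4, -14.6, -0.1]
grip_width: 0.0006
```

The force jumped to 14.6 N, so the lever is at its stop. I'll back off, rise and head for the key, opening the gripper on the way.

Run:
```python
from h import *
plan([(0.58,-.055,.045,177),(0.58,-0.04,0.16,182),(.585,.16,.19,186)],[2,5,9],0)
```

```text
[[0,[-0.1,-1.2,-0.1],[0,0,-1.2]],[0,[-0.0,-1.2,-0.1],[0,0,-1.2]],[0,[0.0,0.3,-2.3],[0,0,-1.0]],[0,[0.0,0.3,-2.3],[0,0,-1.0]],[0,[0.0,0.3,-2.3],[0,0,-1.0]],[0,[0.0,0.3,-2.3],[0,0,-1.0]],[0,[-0.0,0.3,-2.3],[0,0,-1.0]],[0,[-0.1,2.2,-0.3],[0,0,-0.4]],[0,[-0.2,2.2,-0.3],[0,0,-0.4]],[0,[-0.2,2.2,-0.3],[0,0,-0.4]],[0,[-0.2,2.2,-0.3],[0,0,-0.4]],[0,[-0.2,2.2,-0.3],[0,0,-0.4]],[0,[-0.2,2.2,-0.3],[0,0,-0.4]],[0,[-0.2,2.2,-0.3],[0,0,-0.4]],[0,[-0.3,2.2,-0.3],[0,0,-0.4]],[0,[-0.3,2.2,-0.3],[0,0,-0.4]]]
```

>>> servo_tool([
  [0,[0,-1.2,0],[0,0,-1.2]],
  [0,[0,-1.2,0],[0,0,-1.2]],
  [0,[0,0,-2.3],[0,0,-1]],
  [0,[0,0,-2.3],[0,0,-1]],
  [0,[0,0,-2.3],[0,0,-1]],
  [0,[0,0,-2.3],[0,0,-1]],
  [0,[0,0,-2.3],[0,0,-1]],
  [1,[-0.1,2.2,-0.3],[0,0,-0.4]],
  [1,[-0.2,2.2,-0.3],[0,0,-0.4]],
  [1,[-0.2,2.2,-0.3],[0,0,-0.4]],
  [1,[-0.2,2.2,-0.3],[0,0,-0.4]],
  [1,[-0.2,2.2,-0.3],[0,0,-0.4]],
  [1,[-0.2,2.2,-0.3],[0,0,-0.4]],
  [1,[-0.2,2.2,-0.3],[0,0,-0.4]],
  [1,[-0.3,2.2,-0.3],[0,0,-0.4]],
  [1,[-0.3,2.2,-0.3],[0,0,-0.4]],
  [1,[0,0,0],[0,0,0]],
])

```text
time_s: 10.13
tool_pos: [0.5829, 0.1756, 0.2025]
tool_rot: [178.8, 1.2, -173.3]
force: [-0.6, 0.3, 0.7]
grip_width: 0.0594
```

Run:
```python
from h import *
o=env.get_obs(); print(o['tool_pos'],o['tool_rot'],o['qpos'].round(1),o['grip_width'])
a=cam('wrist'); save('w3',*a); b=cam('scene'); save('s3',*b)
m=cv2.resize(b[0][110:300,120:290],(400,447),interpolation=cv2.INTER_CUBIC)
w=cv2.resize(a[0],(400,300)); w=cv2.copyMakeBorder(w,0,147,0,0,cv2.BORDER_CONSTANT)
cv2.imwrite('pics/m4.png',cv2.hconcat([w,m]))
```

```text
[0.5828933  0.1755587  0.20251045] [ 178.82707828    1.1991717  -173.29756458] [ 20.7  17.5 -48.2  88.2  12.5  78.7  68.5] 0.05935863922640855
```

View pics/m4.png

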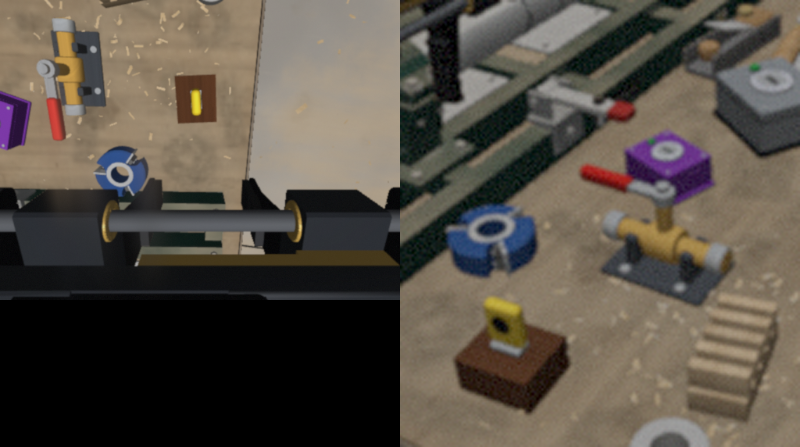

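Lever is open: in the wrist view it is parallel to the pipe. The key head is at about (251,130) in full-size pixels and stands upright in its block. I'll measure it precisely by colour blob.

Run:
```python
from h import *
im=cv2.imread('pics/w3.png'); hsv=cv2.cvtColor(im,cv2.COLOR_BGR2HSV)
def blob(lo,hi,box):
    m=cv2.inRange(hsv,lo,hi); k=np.zeros_like(m); x0,y0,x1,y1=box; k[y0:y1,x0:x1]=m[y0:y1,x0:x1]
    ys,xs=np.nonzero(k); P=np.c_[xs,ys].astype(np.float32); return cv2.minAreaRect(P),len(xs),P
r,n,P=blob((20,100,80),(36,255,255),(225,95,280,160)); print(r,n)
c=cv2.boxPoints(r); W=np.array([ray('w3',q,.082)[:2] for q in c]); print(W.round(4).tolist(),W.mean(0))
e=W[1]-W[0],W[2]-W[1]; print([ (np.linalg.norm(v).round(4),np.degrees(np.arctan2(v[1],v[0])).round(1)) for v in e])
print('block: ',[ray('w3',(u*1.28,v*1.28),.034)[:2].round(4) for u,v in ((176,76),(215,74),(216,121),(177,123))])
r,n,P=blob((0,150,60),(8,255,255),(50,110,90,190)); r2=cv2.boxPoints(r); W=np.array([ray('w3',q,.092)[:2] for q in r2]);print('lever',[ (np.linalg.norm(v).round(4),np.degrees(np.arctan2(v[1],v[0])).round(1)) for v in (W[1]-W[0],W[2]-W[1])])
r,n,P=blob((10,120,80),(28,255,255),(60,20,115,155)); r2=cv2.boxPoints(r); W=np.array([ray('w3',q,.04)[:2] for q in r2]);print('pipe',n,[ (np.linalg.norm(v).round(4),np.degrees(np.arctan2(v[1],v[0])).round(1)) for v in (W[1]-W[0],W[2]-W[1])])
d=np.load('pics/w3.npz'); print((-d['A'].T@d['t']).round(3));
```

```text
((250.5, 130.0), (34.0, 13.0), 90.0) 424
[[0.5177, 0.1558], [0.5162, 0.1688], [0.5501, 0.1727], [0.5516, 0.1593]] [0.53388849 0.16413764]
[(np.float64(0.013), np.float64(96.6)), (np.float64(0.0341), np.float64(6.6))]
block:  [array([0.5055, 0.1321]), array([0.4962, 0.1881]), array([0.5644, 0.1988]), array([0.5742, 0.1394])]
lever [(np.float64(0.015), np.float64(103.7)), (np.float64(0.0535), np.float64(3.6))]
pipe 2194 [(np.float64(0.0367), np.float64(101.5)), (np.float64(0.0969), np.float64(3.4))]
[0.501 0.162 0.398]
```

The key head measures 13 × 34.1 mm at (0.534, 0.164), yaw 6.6°. The block centre is (0.535, 0.165). Lever at 3.6° and pipe at 3.4° agree, so the valve is open. Next I'll go above the key with the tool levelled and recheck tip height with the fingers open.

```bash
cat >> h.py <<'E'
def level(yaw=None):
    o=env.get_obs(); e=o['tool_rot']; Ra=R.from_euler('xyz',e,degrees=True); Rd=R.from_euler('xyz',[180,0,e[2] if yaw is None else yaw],degrees=True)
    print('level turn',(Ra.inv()*Rd).as_rotvec(degrees=True).round(2))
E
python3 - <<'E'
from h import *
level(186.6); plan([(0.534,.164,.15,186.6),(0.534,.164,.065,186.6)],[3,5],1)
E
```

```text
level turn [ 0.94  1.13 -0.14]
[[1,[1.7,-0.0,1.7],[0,0,-120.1]],[1,[-0.8,1.5,1.7],[0,0,-120.1]],[1,[-0.8,-1.4,1.7],[0,0,-120.1]],[1,[-0.0,0.0,1.7],[0,0,-0.0]],[1,[-0.0,0.0,1.7],[0,0,-0.0]],[1,[-0.0,0.0,1.7],[0,0,-0.0]],[1,[-0.0,0.0,1.7],[0,0,-0.0]],[1,[-0.0,0.0,1.7],[0,0,-0.0]]]
```

>>> servo_tool([
  [1,[1.7,-0.2,1.7],[0.5,0.5,0]],
  [1,[1.7,-0.2,1.7],[0.4,0.6,0]],
  [1,[1.7,-0.2,1.7],[0,0,0]],
  [1,[0,0,1.7],[0,0,0]],
  [1,[0,0,1.7],[0,0,0]],
  [1,[0,0,1.7],[0,0,0]],
  [1,[0,0,1.7],[0,0,0]],
  [1,[0,0,1.3],[0,0,0]],
  [1,[0,0,0],[0,0,0]],
])

```text
time_s: 10.98
tool_pos: [0.5344, 0.148, 0.0637]
tool_rot: [-179.8, 0.2, -174.5]
force: [-1.0, -0.2, 0.5]
grip_width: 0.087
```

Run:
```python
from h import *
o=env.get_obs(); p=np.array(o['tool_pos']); print(p,o['tool_rot'],o['qpos'].round(1),o['grip_width'])
level(-173.4); plan([(0.534,.164,.012,-173.4)],[4],1)
b=cam('scene'); save('s4',*b); im=b[0].copy(); c=proj('s4',p)
s=6; x0,y0=int(c[0])-65,int(c[1])-65
a=cv2.convertScaleAbs(cv2.resize(im[y0:y0+100,x0:x0+130],None,fx=s,fy=s,interpolation=cv2.INTER_CUBIC),alpha=1.4,beta=35)
yw=np.radians(o['tool_rot'][2]); ty=np.array([np.sin(yw),-np.cos(yw),0])
for sg in(-1,1):
  for k,cl in ((0,(0,0,255)),(.034,(0,255,0))):
    q=(proj('s4',p+ty*sg*(.0435)+[0,0,k])-[x0,y0])*s; cv2.circle(a,tuple(int(v) for v in q),5,cl,2)
cv2.imwrite('pics/m5.png',a)
```

```text
[0.53441583 0.14795008 0.06370379] [-1.79781090e+02  1.59294430e-01 -1.74536435e+02] [ 22.1  18.  -46.7 104.1  14.8  64.   65.7] 0.08695800081568304
level turn [-0.22  0.16 -1.14]
[[1,[-0.0,0.4,1.3],[0,0,-0.3]],[1,[-0.0,0.4,1.3],[0,0,-0.3]],[1,[-0.0,0.4,1.3],[0,0,-0.3]],[1,[-0.0,0.4,1.3],[0,0,-0.3]]]
```

View pics/m5.png

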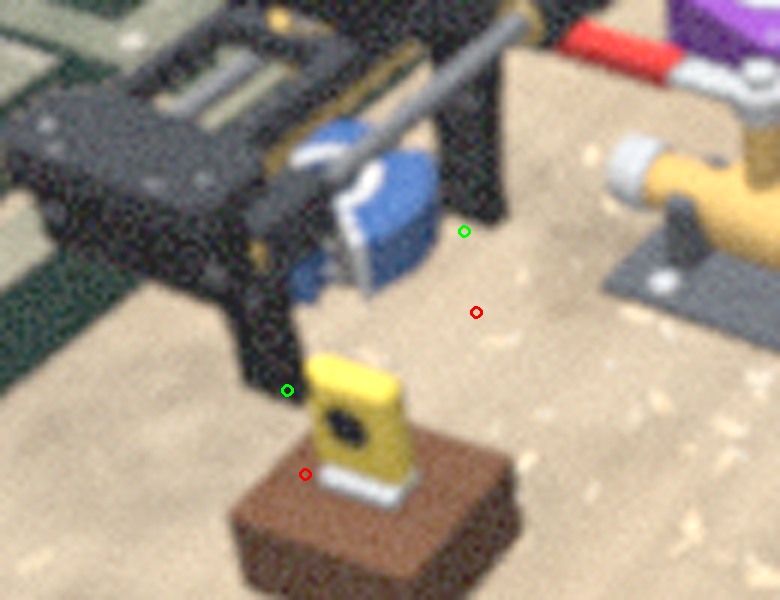

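The fingertips (green marks) do sit about 34 mm above the reported TCP. I'll use that offset, set TCP z to about 0.012 and correct y by 16 mm before lowering. 9 pictures viewed.

>>> servo_tool([
  [1,[0,0.8,0],[0,0,-0.6]],
  [1,[0,0.8,0],[0,0,-0.5]],
  [1,[0,0,1.3],[0,0,0]],
  [1,[0,0,1.3],[0,0,0]],
  [1,[0,0,1.3],[0,0,0]],
  [1,[0,0,1.3],[0,0,0]],
  [1,[0,0,0],[0,0,0]],
])

```text
time_s: 11.62
tool_pos: [0.5373, 0.1668, 0.0119]
tool_rot: [-179.8, 0.7, -173.4]
force: [-1.0, -1.0, -1.1]
grip_width: 0.0871
```

Run:
```python
from h import *
o=env.get_obs(); p=np.array(o['tool_pos']); print(p,o['tool_rot'],o['force'])
level(-173.4); plan([(0.534,.164,.012,-173.4)],[1],1)
```

```text
[0.53727854 0.16681394 0.01189729] [-179.83441574    0.65475696 -173.35904295] [-0.95067566 -1.03639621 -1.12333357]
level turn [-0.17  0.65  0.04]
[[1,[0.4,-0.2,-0.0],[0,0,0.0]]]
```

Correct by the small residual, then close with moderate force.

>>> servo_tool([
  [1,[0.4,-0.2,0],[-0.2,0.6,0]],
  [1,[0,0,0],[0,0,0]],
  [0,[0,0,0],[0,0,0]],
  [0,[0,0,0],[0,0,0]],
  [0,[0,0,0],[0,0,0]],
  [0,[0,0,0],[0,0,0]],
  [0,[0,0,0],[0,0,0]],
  [0,[0,0,0],[0,0,0]],
  [0,[0,0,0],[0,0,0]],
  [0,[0,0,0],[0,0,0]],
], force=40)

```text
time_s: 12.45
tool_pos: [0.5338, 0.1637, 0.0121]
tool_rot: [179.9, 0.0, -173.4]
force: [-0.5, -0.5, -0.4]
grip_width: 0.0418
```

>>> servo_tool([
  [0,[0,0,0],[0,0,0]],
  [0,[0,0,0],[0,0,0]],
  [0,[0,0,0],[0,0,0]],
  [0,[0,0,0],[0,0,0]],
  [0,[0,0,0],[0,0,0]],
  [0,[0,0,0],[0,0,0]],
  [0,[0,0,0],[0,0,0]],
  [0,[0,0,0],[0,0,0]],
])

```text
time_s: 13.12
tool_pos: [0.5338, 0.1639, 0.0122]
tool_rot: [179.9, 0.0, -173.4]
force: [0.5, -0.2, 0.5]
grip_width: 0.0127
```

Gripped: opening 12.7 mm against a 13 mm head. Lift straight up.

>>> servo_tool([
  [0,[0,0,-0.8],[0,0,0]],
  [0,[0,0,-1.2],[0,0,0]],
  [0,[0,0,-1.5],[0,0,0]],
  [0,[0,0,-2],[0,0,0]],
  [0,[0,0,-2.5],[0,0,0]],
  [0,[0,0,-2.5],[0,0,0]],
  [0,[0,0,-2.5],[0,0,0]],
  [0,[0,0,0],[0,0,0]],
])

```text
time_s: 13.78
tool_pos: [0.5323, 0.1642, 0.1525]
tool_rot: [179.9, -0.1, -173.3]
force: [-0.0, 0.7, 0.2]
grip_width: 0.0127
```

Run:
```python
from h import *
o=env.get_obs(); print(o['qpos'].round(1),o['tool_rot'],o['grip_width'])
print(ray('top',(338*1,168.7),.062))
level(-173.4); plan([(.60,-.30,.16,-206+0)],[19],0)
```

```text
[ 23.3  13.5 -49.1  97.9  10.5  73.5  68.8] [ 1.79911289e+02 -5.80877308e-02 -1.73269360e+02] 0.012667173865274748
[ 0.57155417 -0.30067438  0.062     ]
level turn [ 0.09 -0.06  0.13]
[[0,[-0.1,-2.5,-0.0],[0,0,1.7]],[0,[-0.1,-2.5,-0.0],[0,0,1.7]],[0,[-0.2,-2.5,-0.0],[0,0,1.7]],[0,[-0.3,-2.5,-0.0],[0,0,1.7]],[0,[-0.4,-2.4,-0.0],[0,0,1.7]],[0,[-0.4,-2.4,-0.0],[0,0,1.7]],[0,[-0.5,-2.4,-0.0],[0,0,1.7]],[0,[-0.6,-2.4,-0.0],[0,0,1.7]],[0,[-0.7,-2.4,-0.0],[0,0,1.7]],[0,[-0.7,-2.4,-0.0],[0,0,1.7]],[0,[-0.8,-2.3,-0.0],[0,0,1.7]],[0,[-0.9,-2.3,-0.0],[0,0,1.7]],[0,[-0.9,-2.3,-0.0],[0,0,1.7]],[0,[-1.0,-2.3,-0.0],[0,0,1.7]],[0,[-1.1,-2.2,-0.0],[0,0,1.7]],[0,[-1.1,-2.2,-0.0],[0,0,1.7]],[0,[-1.2,-2.2,-0.0],[0,0,1.7]],[0,[-1.3,-2.1,-0.0],[0,0,1.7]],[0,[-1.3,-2.1,-0.0],[0,0,1.7]]]
```

Run:
```python
from h import *
plan([(.622,-.325,.19,-206)],[20],0)
```

```text
[[0,[-0.2,-2.5,-0.2],[0,0,1.6]],[0,[-0.2,-2.5,-0.2],[0,0,1.6]],[0,[-0.3,-2.5,-0.2],[0,0,1.6]],[0,[-0.4,-2.5,-0.2],[0,0,1.6]],[0,[-0.4,-2.4,-0.2],[0,0,1.6]],[0,[-0.5,-2.4,-0.2],[0,0,1.6]],[0,[-0.6,-2.4,-0.2],[0,0,1.6]],[0,[-0.6,-2.4,-0.2],[0,0,1.6]],[0,[-0.7,-2.4,-0.2],[0,0,1.6]],[0,[-0.8,-2.4,-0.2],[0,0,1.6]],[0,[-0.9,-2.3,-0.2],[0,0,1.6]],[0,[-0.9,-2.3,-0.2],[0,0,1.6]],[0,[-1.0,-2.3,-0.2],[0,0,1.6]],[0,[-1.0,-2.3,-0.2],[0,0,1.6]],[0,[-1.1,-2.2,-0.2],[0,0,1.6]],[0,[-1.2,-2.2,-0.2],[0,0,1.6]],[0,[-1.2,-2.2,-0.2],[0,0,1.6]],[0,[-1.3,-2.1,-0.2],[0,0,1.6]],[0,[-1.4,-2.1,-0.2],[0,0,1.6]],[0,[-1.4,-2.0,-0.2],[0,0,1.6]]]
```

>>> servo_tool([
  [0,[-0.2,-2.5,-0.2],[0,0,1.6]],
  [0,[-0.2,-2.5,-0.2],[0,0,1.6]],
  [0,[-0.3,-2.5,-0.2],[0,0,1.6]],
  [0,[-0.4,-2.5,-0.2],[0,0,1.6]],
  [0,[-0.4,-2.4,-0.2],[0,0,1.6]],
  [0,[-0.5,-2.4,-0.2],[0,0,1.6]],
  [0,[-0.6,-2.4,-0.2],[0,0,1.6]],
  [0,[-0.6,-2.4,-0.2],[0,0,1.6]],
  [0,[-0.7,-2.4,-0.2],[0,0,1.6]],
  [0,[-0.8,-2.4,-0.2],[0,0,1.6]],
  [0,[-0.9,-2.3,-0.2],[0,0,1.6]],
  [0,[-0.9,-2.3,-0.2],[0,0,1.6]],
  [0,[-1.0,-2.3,-0.2],[0,0,1.6]],
  [0,[-1.0,-2.3,-0.2],[0,0,1.6]],
  [0,[-1.1,-2.2,-0.2],[0,0,1.6]],
  [0,[-1.2,-2.2,-0.2],[0,0,1.6]],
  [0,[-1.2,-2.2,-0.2],[0,0,1.6]],
  [0,[-1.3,-2.1,-0.2],[0,0,1.6]],
  [0,[-1.3,-2.1,-0.2],[0,0,1.6]],
  [0,[0,0,0],[0,0,0]],
])

```text
time_s: 15.45
tool_pos: [0.6149, -0.3377, 0.1976]
tool_rot: [-180.0, 0.0, 154.2]
force: [-1.2, -0.5, -1.1]
grip_width: 0.0125
```

Run:
```python
from h import *
o=env.get_obs(); print(o['tool_pos'],o['tool_rot'],o['qpos'].round(1),o['grip_width'])
a=cam('wrist'); save('w5',*a); c=proj('w5',(.5715,-.3005,.062)); print(c)
x0,y0=int(c[0])-100,max(0,int(c[1])-75)
cv2.imwrite('pics/w5b.png',cv2.resize(a[0][y0:y0+150,x0:x0+200],(800,600),interpolation=cv2.INTER_CUBIC)); print(x0,y0)
```

```text
[ 0.61491355 -0.3377258   0.19760112] [-1.79964043e+02  2.71304565e-03  1.54238510e+02] [ 46.4  27.1 -29.   73.   12.9  83.1  82.8] 0.01247881711088909
[271.95284798 126.21718187]
171 51
```

View pics/w5b.png

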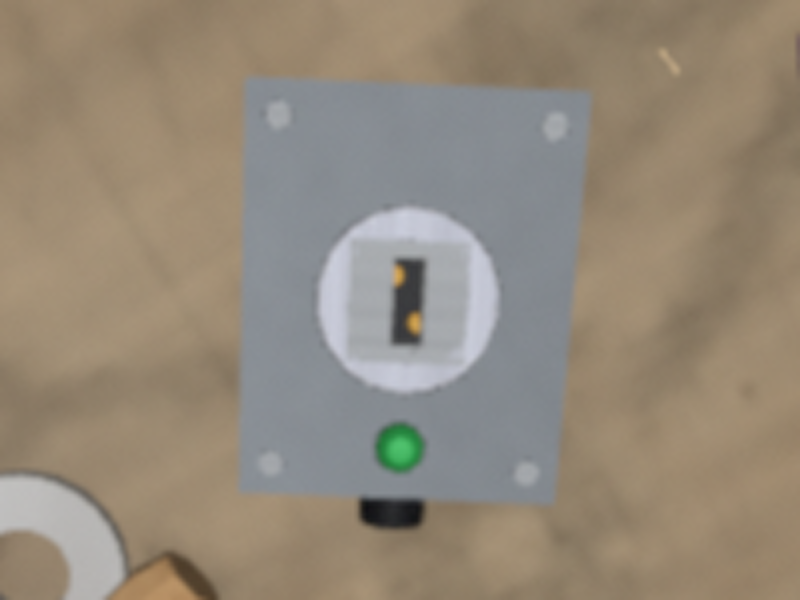

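Sharp view of the bezel. The slot centre is at crop (408,302), with ends at (409,260) and (407,344), and the lamp is at (400,447).

Run:
```python
from h import *
g=lambda u,v,z:ray('w5',(171+u/4-.375,51+v/4-.375),z)
ang=lambda v:np.degrees(np.arctan2(v[1],v[0])).round(1)
b=g(408,301,.062); l=g(400,447,.063); print('bezel',b,'slot',g(408,302,.062),'lamp',l,np.linalg.norm(l-b),ang(l-b))
s=g(407,344,.062)-g(409,260,.062); print('slot',np.linalg.norm(s),ang(s))
C=[g(*q,.056) for q in ((247,78),(590,93),(554,502),(240,490))]; print(np.mean(C,0),[ (np.linalg.norm(C[i]-C[i-1]).round(4),ang(C[i]-C[i-1])) for i in range(4)])
im=cv2.imread('pics/w5.png')
# key in hand: project grip head ends
o=env.get_obs(); print(o['tool_pos'])
```

```text
bezel [ 0.57148861 -0.29970225  0.062     ] slot [ 0.57172528 -0.29981266  0.062     ] lamp [ 0.60609485 -0.31832951  0.063     ] 0.03931370574373654 -28.3
slot 0.021944127492920688 -26.4
[ 0.57180798 -0.29970586  0.056     ] [(np.float64(0.109), np.float64(151.8)), (np.float64(0.0889), np.float64(61.9)), (np.float64(0.1088), np.float64(-27.9)), (np.float64(0.0895), np.float64(-118.0))]
[ 0.61498818 -0.33510549  0.19730977]
```

Run:
```python
from h import *
level(151.9); plan([(.5716,-.2998,.09,151.9)],[8],0)
```

```text
level turn [ 0.07 -0.08  2.47]
[[0,[0.7,0.2,1.3],[0,0,0.3]],[0,[0.7,0.2,1.3],[0,0,0.3]],[0,[0.7,0.2,1.3],[0,0,0.3]],[0,[0.7,0.2,1.3],[0,0,0.3]],[0,[0.7,0.1,1.3],[0,0,0.3]],[0,[0.7,0.1,1.3],[0,0,0.3]],[0,[0.7,0.1,1.3],[0,0,0.3]],[0,[0.7,0.1,1.3],[0,0,0.3]]]
```

>>> servo_tool([
  [0,[0.7,0.2,1.3],[0,0,0.3]],
  [0,[0.7,0.2,1.3],[0,0,0.3]],
  [0,[0.7,0.2,1.3],[0,0,0.3]],
  [0,[0.7,0.2,1.3],[0,0,0.3]],
  [0,[0.7,0.1,1.3],[0,0,0.3]],
  [0,[0.7,0.1,1.3],[0,0,0.3]],
  [0,[0.7,0.1,1.3],[0,0,0.3]],
  [0,[0.7,0.1,1.3],[0,0,0.3]],
  [0,[0,0,0],[0,0,0]],
  [0,[0,0,0],[0,0,0]],
])

```text
time_s: 16.33
tool_pos: [0.5682, -0.2944, 0.087]
tool_rot: [179.5, -0.4, 152.0]
force: [0.1, -0.6, -0.7]
grip_width: 0.0129
```

Run:
```python
from h import *
level(151.9); plan([(.5716,-.2998,.075,151.9)],[1],0)
```

```text
level turn [ 0.47 -0.43  0.07]
[[0,[-0.6,-0.3,1.2],[0,0,0.1]]]
```

>>> servo_tool([
  [0,[-0.6,-0.3,0.6],[0.5,-0.4,0]],
  [0,[0,0,0.6],[0,0,0]],
  [0,[0,0,0],[0,0,0]],
  [0,[0,0,0],[0,0,0]],
])

```text
time_s: 16.67
tool_pos: [0.5751, -0.3012, 0.0762]
tool_rot: [-180.0, 0.2, 152.0]
force: [-0.6, -0.1, -0.3]
grip_width: 0.0127
```

Run:
```python
from h import *
o=env.get_obs(); print(o['tool_pos'].round(4),o['joint_velocities'].round(1))
level(151.9); plan([(.5716,-.2998,.07,151.9)],[1],0)
b=cam('scene'); save('s6',*b); c=proj('s6',(.5716,-.2998,.062)); x0,y0=int(c[0])-40,int(c[1])-40
print(c,x0,y0)
cv2.imwrite('pics/s6b.png',cv2.convertScaleAbs(cv2.resize(b[0][y0:y0+60,x0:x0+80],(800,600),interpolation=cv2.INTER_CUBIC),alpha=1.3,beta=30))
```

```text
[ 0.5751 -0.3012  0.0762] [ 0.   0.6 -0.  -0.2  0.1 -0.   0.1]
level turn [-0.04  0.23  0.11]
[[0,[0.4,-0.0,0.6],[0,0,0.1]]]
[277.50954865 143.99316052] 237 103
```

View pics/s6b.png

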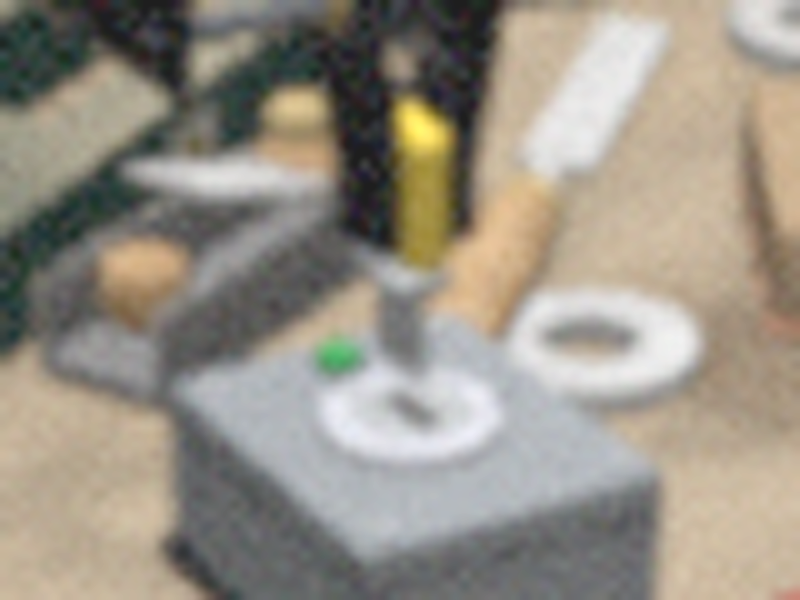

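The key is upright, just above the slot, with its tip about 10 mm over the bezel (11 views). I'll apply the 4 mm correction and then lower it.

>>> servo_tool([
  [0,[0.35,0,0.1],[0,0.2,0.1]],
  [0,[0,0,0],[0,0,0]],
  [0,[0,0,0],[0,0,0]],
])

```text
time_s: 16.97
tool_pos: [0.5723, -0.2997, 0.0759]
tool_rot: [-180.0, 0.1, 151.9]
force: [-0.0, 0.5, -1.3]
grip_width: 0.0128
```

```bash
cat > c.py <<'E'
from h import *
import sys
P=[env.get_obs() for _ in range(1)][0]; print(P['tool_pos'].round(4),P['tool_rot'].round(2),P['force'].round(1),P['wrist_torque'].round(2),P['qpos'].round(1))
level(151.9)
p=P['tool_pos']; a=np.radians(P['tool_rot'][2]); d=(np.array([.5716,-.2998])-p[:2])*100
print('tool dx dy cm',round(np.cos(a)*d[0]+np.sin(a)*d[1],2),round(np.sin(a)*d[0]-np.cos(a)*d[1],2))
E
python3 c.py
```

```text
[ 0.5723 -0.2997  0.0759] [-1.7998e+02  7.0000e-02  1.5189e+02] [-0.   0.5 -1.3] [ 0.08 -0.15  0.01] [ 47.9  24.7 -29.   90.6  12.7  67.9  78.2]
level turn [-0.02  0.07 -0.01]
tool dx dy cm 0.06 -0.04
```

>>> servo_tool([
  [0,[0.06,-0.04,0.4],[0,0,0]],
  [0,[0,0,0.4],[0,0,0]],
  [0,[0,0,0.4],[0,0,0]],
  [0,[0,0,0.3],[0,0,0]],
  [0,[0,0,0],[0,0,0]],
])

```text
time_s: 17.38
tool_pos: [0.5712, -0.2998, 0.0598]
tool_rot: [-180.0, 0.1, 151.9]
force: [-0.1, -0.7, -0.2]
grip_width: 0.0127
```

```bash
python3 c.py
```

```text
[ 0.5712 -0.2998  0.0598] [-1.7996e+02  7.0000e-02  1.5188e+02] [-0.1 -0.7 -0.2] [ 0.07 -0.13 -0.03] [ 47.8  25.4 -28.8  91.6  13.1  66.3  77.9]
level turn [-0.04  0.07 -0.02]
tool dx dy cm -0.03 0.02
```

The blade is in the slot with no side force. I'll push on with a small wiggle and full grip.

>>> servo_tool([
  [0,[0,0,0.4],[0,0,2.5]],
  [0,[0,0,0.4],[0,0,-5]],
  [0,[0,0,0.4],[0,0,5]],
  [0,[0,0,0.4],[0,0,-5]],
  [0,[0,0,0.4],[0,0,5]],
  [0,[0,0,0.4],[0,0,-2.5]],
], force=60)

```text
time_s: 17.88
tool_pos: [0.5715, -0.3006, 0.0423]
tool_rot: [-179.8, 0.1, 151.8]
force: [-2.0, 1.1, 5.8]
grip_width: 0.013
```

```bash
python3 c.py
```

```text
[ 0.5715 -0.3006  0.0423] [-1.7981e+02  1.3000e-01  1.5177e+02] [-2.   1.1  5.8] [ 0.3   0.3  -0.04] [ 47.5  26.4 -28.4  92.5  13.8  64.5  77.3]
level turn [-0.19  0.13 -0.13]
tool dx dy cm 0.03 0.08
```

>>> servo_tool([
  [0,[0,0,0.4],[0,0,2.5]],
  [0,[0,0,0.4],[0,0,-5]],
  [0,[0,0,0.4],[0,0,5]],
  [0,[0,0,0.4],[0,0,-2.5]],
  [0,[0,0,0.3],[0,0,0]],
])

```text
time_s: 18.3
tool_pos: [0.5715, -0.3009, 0.0401]
tool_rot: [-179.5, 0.1, 151.8]
force: [-5.2, 2.3, 10.3]
grip_width: 0.0126
```

```bash
python3 c.py
```

```text
[ 0.5715 -0.3009  0.0401] [-1.7947e+02  1.4000e-01  1.5183e+02] [-5.2  2.3 10.3] [0.73 1.13 0.02] [ 47.2  26.5 -28.3  92.6  14.2  64.4  77. ]
level turn [-0.53  0.14 -0.07]
tool dx dy cm 0.05 0.1
```

>>> servo_tool([
  [0,[0,0.1,0.6],[-0.3,0,2.5]],
  [0,[0,0.1,0.7],[-0.3,0,-5]],
  [0,[0,0.1,0.7],[0,0,5]],
  [0,[0,0,0.7],[0,0,-2.5]],
  [0,[0,0,0.7],[0,0,0]],
  [0,[0,0,0.7],[0,0,0]],
])

```text
time_s: 18.8
tool_pos: [0.5718, -0.3012, 0.0399]
tool_rot: [-179.1, 0.2, 151.7]
force: [-14.4, 6.5, 34.1]
grip_width: 0.0123
```

```bash
python3 c.py
```

```text
[ 0.5718 -0.3012  0.0399] [-179.12    0.24  151.72] [-14.4   6.5  34.1] [1.68 3.34 0.  ] [ 46.9  26.5 -28.2  92.6  14.5  64.3  76.6]
level turn [-0.88  0.24 -0.18]
tool dx dy cm 0.09 0.11
```

The key is home: z stays at 0.040 even at 34 N, which is exactly the expected height. Now ease the push and turn clockwise.

>>> servo_tool([
  [0,[0,0.1,0.2],[-0.5,0,0]],
  [0,[0,0,0.2],[0,0,0]],
  [0,[0,0,0.3],[0,0,6]],
  [0,[0,0,0.3],[0,0,6]],
  [0,[0,0,0.3],[0,0,6]],
  [0,[0,0,0.3],[0,0,6]],
  [0,[0,0,0.3],[0,0,6]],
])

```text
time_s: 19.38
tool_pos: [0.5711, -0.3009, 0.04]
tool_rot: [-179.4, 0.6, 120.5]
force: [-8.0, 3.1, 17.5]
grip_width: 0.0124
```

```bash
python3 c.py
```

```text
[ 0.5711 -0.3009  0.04  ] [-179.42    0.62  120.48] [-8.   3.1 17.5] [0.93 1.81 0.03] [ 42.7  25.4 -22.7  92.9  11.6  63.8  47.4]
level turn [ -0.73   0.44 -31.43]
tool dx dy cm 0.06 0.1
```

>>> servo_tool([
  [0,[0,0,0.25],[0,0,6.5]],
  [0,[0,0,0.25],[0,0,6.5]],
  [0,[0,0,0.25],[0,0,6.5]],
  [0,[0,0,0.25],[-0.3,0.3,6.5]],
  [0,[0,0,0.25],[0,0,6.5]],
  [0,[0,0,0.25],[0,0,6.5]],
  [0,[0,0,0.25],[0,0,6.5]],
])

```text
time_s: 19.97
tool_pos: [0.5719, -0.3002, 0.04]
tool_rot: [179.8, 0.7, 72.8]
force: [-7.1, 2.5, 15.6]
grip_width: 0.0126
```

```bash
python3 c.py
```

```text
[ 0.5719 -0.3002  0.04  ] [179.75   0.7   72.79] [-7.1  2.5 15.6] [0.79 1.6  0.1 ] [ 36.4  24.3 -14.4  93.3   7.4  63.    2.6]
level turn [ -0.28   0.76 -79.11]
tool dx dy cm 0.03 -0.04
```

Turned 79°, about 15° to go. Continue into the stop.

>>> servo_tool([
  [0,[0,0,0.25],[0,0.4,6]],
  [0,[0,0,0.25],[0,0.3,6]],
  [0,[0,0,0.25],[0,0,6]],
  [0,[0,0,0.25],[0,0,6]],
  [0,[0,0,0.25],[0,0,6]],
])

```text
time_s: 20.38
tool_pos: [0.5721, -0.3003, 0.04]
tool_rot: [179.6, 0.1, 41.7]
force: [-6.2, 1.4, 15.4]
grip_width: 0.0141
```

```bash
python3 c.py
```

```text
[ 0.5721 -0.3003  0.04  ] [1.7959e+02 8.0000e-02 4.1720e+01] [-6.2  1.4 15.4] [0.64 1.63 1.46] [ 32.5  23.9  -9.2  93.4   4.5  62.7 -26.2]
level turn [   0.19    0.45 -110.17]
tool dx dy cm -0.01 -0.07
```

The stop is reached: torque is 1.46 Nm, the tool is about 15° past it and the pads have begun to twist on the head. I'll ease back a little to a moderate hold.

>>> servo_tool([
  [0,[0,0,0.25],[0,0,-4]],
  [0,[0,0,0.25],[0,0,-3]],
  [0,[0,0,0.25],[0,0,0]],
])

```text
time_s: 20.63
tool_pos: [0.572, -0.3005, 0.04]
tool_rot: [179.5, 0.4, 49.2]
force: [-5.8, 1.6, 15.6]
grip_width: 0.013
```

```bash
python3 c.py
```

```text
[ 0.572  -0.3005  0.04  ] [179.52   0.42  49.21] [-5.8  1.6 15.6] [0.72 1.71 0.55] [ 33.3  24.  -10.4  93.3   5.4  62.8 -19.5]
level turn [-4.0000e-02  7.3000e-01 -1.0268e+02]
tool dx dy cm 0.02 -0.07
```

Torque is 0.55 Nm, well above the 0.13 Nm spring, so the plug is on its stop. Hold a moment and take a last look.

>>> servo_tool([
  [0,[0,0,0.25],[0,0,0]],
  [0,[0,0,0.25],[0,0,0.5]],
])

```text
time_s: 20.8
tool_pos: [0.572, -0.3005, 0.04]
tool_rot: [179.5, 0.6, 49.0]
force: [-7.1, 2.4, 15.6]
grip_width: 0.0128
```

```bash
python3 - <<'E'
from h import *
b=cam('scene'); save('s7',*b); c=proj('s7',(.5716,-.2998,.062)); x0,y0=int(c[0])-40,int(c[1])-50
A=cv2.resize(b[0][y0:y0+80,x0:x0+80],(400,400),interpolation=cv2.INTER_CUBIC)
B=cv2.resize(b[0][140:260,180:300],(400,400),interpolation=cv2.INTER_CUBIC)
cv2.imwrite('pics/s7b.png',cv2.convertScaleAbs(cv2.hconcat([A,B]),alpha=1.3,beta=30))
E
python3 c.py
```

```text
[ 0.572  -0.3005  0.04  ] [179.48   0.56  48.95] [-6.4  2.1 15.7] [0.63 1.66 0.62] [ 33.2  24.  -10.4  93.4   5.5  62.8 -19.9]
level turn [  -0.14    0.87 -102.94]
tool dx dy cm 0.03 -0.07
```

View pics/s7b.png

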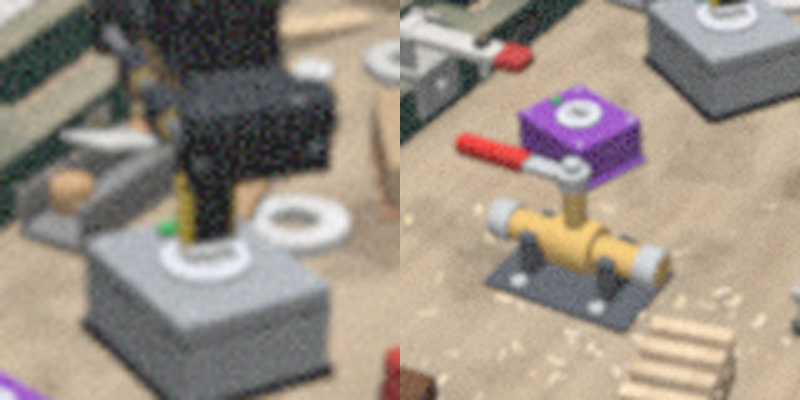

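The picture shows the key seated with its shoulder on the bezel, turned and still gripped. The lever lies in line with the pipe and the bystanders look untouched. Handing in.

Run:
```python
from cell import env
env.sign_off(); o=env.get_obs(); print(o['time_s'],o['tool_pos'],o['tool_rot'],o['wrist_torque'],o['grip_width'])
```

```text
the job is handed in; nothing more can be done
the job is handed in; nothing more can be done
```

The job is done and handed in at about 21 s of the 67 s allowed; `sign_off` gives no verdict, so I don't know how it was judged. The air valve is open, and the key is fully in the switch, turned to its stop and still gripped.

- **Valve:** my first sweep passed over the lever without touching it, because the visible fingertips sit about 34 mm above the reported TCP. This disagrees with the interface text, and I corrected for it from then on. The second sweep opened the lever to its stop. The push force jumped to 15 N there, and the lever measured 3.6° against the pipe's 3.4°.
- **Key insertion:** it went in with a small wiggle. The TCP stayed at 0.040 m even under 34 N, the height I expected for fully home. At the last reading it was within 1 mm of the keyway axis and tilted less than 1°.
- **Key turn:** the tool overshot the stop to 110°, which began to twist the pads on the key's head, so I eased back.
- **Final hold:** about 103° of tool turn, with 0.6 Nm on the wrist against the 0.13 Nm spring, 15 N downward push and 12.8 mm finger opening at a 60 N grip setting. The plug's own angle was not measured directly; I take it to be on its stop from the torque.
- **Bystanders:** I never touched the spacer ring, blue cutter or wedge. I did not measure their positions again at the end.

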